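# Pair the training plate with its twin in the tray and bolt it in

### The arm

A 6-joint arm with a two-finger parallel gripper is mounted at the origin on the work surface. World frame = base frame: x ahead of the robot, y to its left, z up, the work surface at z = 0. Lengths are in m, angles in rad, forces in N, time in s.
With the tool pointing down it reaches from about 0.275 to 0.725 m from the base axis. Payload 5.6 kg.
Tool frame: the origin (TCP) lies midway between the tips of the shut fingers; the grasp point (between the pads) lies 19 mm behind it; z points along the fingers, y is the direction in which the jaws open and shut (so a half turn about z gives the same grasp; the last joint's range is limited). The gripper opens to 85 mm and grips with 20 to 120 N. Pads are 22 mm wide; open, the fingers measure 114 mm over their backs; the gripper's body (76 mm by 85 mm) begins 54 mm behind the grasp point. The pads swing forward as they close: fully open they stand 13 mm farther back than shut.
Start: joints at [-0.928, 0.255, 0.108, 0, -1.424, -0.285], TCP at [0.193, -0.515, 0.231] pointing down, gripper open.
Joint ranges: [-2.95, 2.95], [-1.21, 1.97], [-1.09, 1.5], [-2.87, 1.71], [-2.94, -0.07], [-3.05, 3.05]. Speed limits (rad/s): [2.57, 2.57, 3.14, 3.14, 3.14, 3.14].

### API

Orientations are given as a unit quaternion [x, y, z, w].
In Python, from rig import bot gives the robot as it stands.
- The arm moves only by the shell command python3 -m jog 'ROWS' [FORCE]. ROWS is JSON, a list of rows, each a list of 3 entries, a list of its own where there are three numbers: the opening, from 0 (shut) to 1 (fully open), then the shift along the tool's x, y, z scaled (see below), then the turn, a rotation vector about the tool's x, y, z scaled (see below). A call has 1 to 12 rows; each row is the pose to reach, as a shift and turn from the pose commanded when the call began, along the tool's axes at that moment; what a row does not reach only later rows make up. The controller multiplies each number of a shift by 100 mm and each number of a turn by pi/2 rad. A row lasts 1/8 s, in which the tool goes at most 62.5 mm and 10.7 degrees, less where a joint would pass 70% of its speed; a pose out of reach is approached as far as the arm can. A call with a number of a shift or a turn outside -1 to 1 is refused whole. A call with a gripper value outside its range is refused whole. The fingers move at their own pace and stop on an object; FORCE is the grip in N (left out, the last holds). Time passes only in rows, so rows that repeat a pose let the fingers close. It gives the time, the measured TCP pose, the force and the opening at its end, in the units of the state.
- bot.read_state(): the state, without advancing time (a new reading comes with each control period).
- bot.capture(name): name is "scene" or "top" or "wrist"; returns a dict with "frame" (400x640x3 uint8, red, green, blue), "fx", "fy", "cx", "cy" (pixels), "R" (3x3) and "t" (3): a world point X has camera coordinates R X + t; the wrist camera has in their place "tool_from_camera" (4x4, takes a point from camera to tool coordinates, whose origin is the TCP and whose axes are the flange's). Camera axes: x right, y down, z forward; pixel columns grow to the right and rows downward; lengths in m; the calibration is good to about 2 mm. A picture is of the moment at which its call begins: read the wrist's pose just before it. There is no depth.
- bot.job_done(): hands the job in, once; it reports no verdict.
The state is a dict: "time": time; "q": joint angles; "dq": joint speeds; "joint_torque": joint torques, N m; "ee_pos": TCP position; "tcp_rot": TCP orientation; "force": force on the tool from outside, world axes, zero at the start; "moment": the same for the moment, N m; "grip_width": opening from 0.0 (shut) to 1.0 (fully open).
Only numpy, scipy, OpenCV 4.12 (cv2) and the standard library are available. Lean on these libraries where they do the work, as an engineer would, in place of code of your own. Each camera call takes 0.05 s, during which the arm holds its last target. There are 200 camera calls.

### The job

One of the training plates already lies in the white tray on the desk: find its twin, the loose plate of the same shape in front of the tray's open mouth, and slide it across the desk, without lifting it, into the tray behind the first, far enough in to clear the bolt. Then shoot the tray's bolt fully home across the mouth into its keeper, so that the pair is locked in. Leave the other two plates and the other things on the desk where they are.

Things in the scene. Friction and masses are not known exactly. Their poses are not given: they have to be found in the camera images.
- tray: white floorless tray fixed to the desk: a straight lane 120 mm wide, walls 12 mm thick, 36 mm high, open at its -y mouth. Origin: on the desk, lane's centre line under the bolt's axis. y runs into the lane, x (away from the robot) to the bolt's side. Side walls at x = -60 and +60 mm from y = 18 mm on. Two plates fit one behind the other; both must lie wholly at y over 7 mm to let the bolt pass
- lane_end (a point): middle of the lane's closed end: inner face of the end wall at desk level, at the tray's x = 0, y = 228 mm
- keeper (a point): hole of the keeper, a steel block 12 mm thick (x), 33 mm deep (y), 33 mm high at the mouth: tray x = -66 mm, y = 0, 16 mm above the desk. A like block (front guide) stands at x = +66 mm, another (rear guide) at x = 238 mm, joined by a 40 mm wide, 4 mm high base
- bolt (a joint): travel of the bolt, m: 0 drawn back (tip level with the lane's side at tray x = +60 mm), 0.128 fully home in the keeper; grows to the tray's -x. Steel rod 14 mm thick, axis 16 mm above the desk at tray y = 0; slides against about 2 N of friction, stays where it is left; a plate in its way stops it
- knob (a point): centre of the black ball, 22 mm in diameter, 62 mm above the desk, on the bolt's upright handle post, 14 mm thick, rising from the rod. Moves with the bolt: tray x = 212 mm when drawn back, 84 mm when home; y = 0
- hex_a: hexagonal weight plate, grey, 24 mm thick, 88 mm across the flats (102 mm across the corners), 0.5 kg, lies flat on the desk; its centre hole is closed by a flat metal cap, so there is nothing to grip. Origin: centre of its underside; z up. Starts either in the tray's closed end or on the far left of the desk
- hex_b: hexagonal weight plate, grey, 24 mm thick, 88 mm across the flats (102 mm across the corners), 0.5 kg, lies flat on the desk; its centre hole is closed by a flat metal cap, so there is nothing to grip. Origin: centre of its underside; z up. Starts on the right of the desk (-y), in front of the tray's mouth
- round_a: round weight plate, same grey material and 24 mm thickness, 98 mm diameter, 0.5 kg, lies flat on the desk; its centre hole is closed by a flat metal cap. Origin: centre of its underside; z up. Starts either in the tray's closed end or on the far left of the desk (where hex_a is not)
- round_b: round weight plate, same grey material and 24 mm thickness, 98 mm diameter, 0.5 kg, lies flat on the desk; its centre hole is closed by a flat metal cap. Origin: centre of its underside; z up. Starts on the right of the desk (-y), in front of the tray's mouth
- mug: white mug, 80 mm in diameter, 90 mm high, upright to the left of the tray; bystander. Origin: centre of its underside
- flask: metal drinking flask, 66 mm in diameter, 190 mm high, upright to the left of the tray; bystander. Origin: centre of its underside
- notebook: blue notebook, 105 x 148 x 18 mm, lying beyond the bolt; bystander. Origin: centre of its underside

How it is judged:
By the outcome, as a careful person would: the job done as asked, in the order asked, and still so for the second after the job is handed in, with the robot touching nothing.
It also fails if it takes over 51 s, if anything falls off the work surface, if the arm or the gripper's body presses on something with over 40 N, if the wrist force passes 120 N, or if a joint passes its speed limit or range.

## Working session

There is one attempt and no reset: what is moved stays moved. The work goes in short steps, Python scripts to look and compute and a shell command to move; the robot and the scene stay as the last step left them, time stands still between calls to the robot, and variables do not carry over. Pictures are saved under pics/ and viewed, about 8 in all and at most 12, crops included, and the job is handed in when it is done.

```bash
mkdir -p pics; ls
python3 - <<'E'
from rig import bot
import cv2
s=bot.read_state(); print({k:(v if not hasattr(v,'__len__') else [round(float(a),3) for a in v]) for k,v in s.items()})
for n in("top","scene"):
    c=bot.capture(n); cv2.imwrite(f"pics/{n}0.png",c["frame"][:,:,::-1]); print(n,c["fx"],c["cx"],c["cy"],c["R"],c["t"])
E
```

```text
pics
{'time': 0.0, 'q': [-0.928, 0.256, 0.107, -0.0, -1.424, -0.285], 'dq': [-0.0, 0.001, -0.0, 0.0, 0.001, 0.002], 'joint_torque': [0.002, -38.664, 23.794, 5.365, -0.006, 0.0], 'ee_pos': [0.193, -0.515, 0.23], 'tcp_rot': [-0.178, 0.984, 0.001, -0.0], 'force': [-0.228, -0.026, -0.39], 'moment': [0.039, 0.007, 0.024], 'grip_width': 0.9986883478370865}
top 397.2889300939971 317.01427106003945 197.8558876983665 [[ 0.01148323 -0.99993139 -0.00231129]
 [-0.98650016 -0.01095131 -0.16339371]
 [ 0.16335719  0.00415638 -0.98655824]] [0.00453455 0.57276143 1.03983688]
scene 394.0534731358741 317.24195704663913 203.1279503439571 [[ 0.69310942  0.7207168   0.01290811]
 [ 0.599296   -0.56620414 -0.56591269]
 [-0.40055416  0.3999752  -0.82436412]] [-0.4258936  -0.28864104  1.17114625]
```

View pics/top0.png

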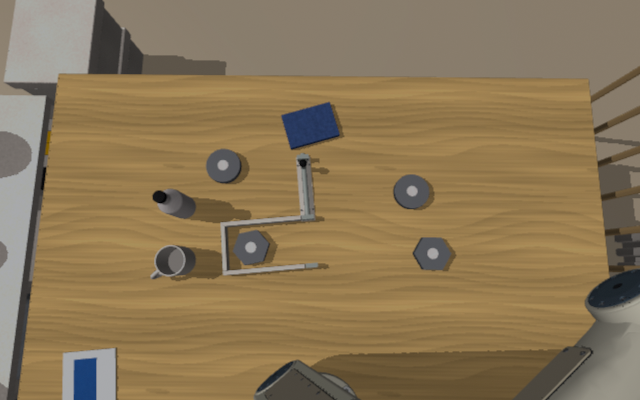

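View pics/scene0.png

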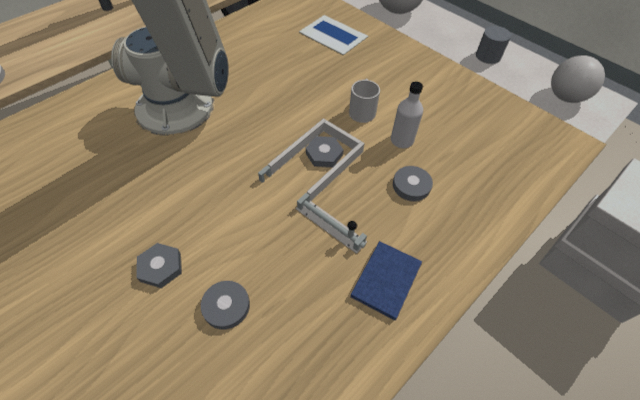

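The tray (top view, walls around (222–318, 215–275)) holds a hexagonal plate at (252,248). Its twin is the hexagon at (433,253), the round plate is at (411,192), and the knob is near (304,163).

```bash
cat > h.py <<'E'
import numpy as np, cv2
from rig import bot
def ray(c,u,v,z):
    d=c["R"].T@np.array([(u-c["cx"])/c["fx"],(v-c["cy"])/c["fy"],1]); o=-c["R"].T@c["t"]
    return o+d*(z-o[2])/d[2]
def plates(c,vmax=95):
    """dark, unsaturated blobs -> contours"""
    f=np.ascontiguousarray(c["frame"]); hsv=cv2.cvtColor(f,cv2.COLOR_RGB2HSV)
    m=((hsv[...,1]<70)&(hsv[...,2]<vmax)).astype(np.uint8)
    m=cv2.morphologyEx(m,cv2.MORPH_CLOSE,np.ones((3,3)))
    return m,[k for k in cv2.findContours(m,cv2.RETR_EXTERNAL,cv2.CHAIN_APPROX_NONE)[0] if 500<cv2.contourArea(k)<3000]
def caps(c):
    """bright small discs inside plates"""
    m,ks=plates(c); out=[]; g=cv2.cvtColor(np.ascontiguousarray(c["frame"]),cv2.COLOR_RGB2GRAY)
    for k in ks:
        fm=cv2.drawContours(np.zeros_like(m),[k],-1,1,-1); fm=cv2.erode(fm,np.ones((7,7)))
        w=np.clip(g.astype(float)-115,0,None)*fm
        if w.sum()<500: continue
        v,u=np.indices(w.shape); out.append(((u*w).sum()/w.sum(),(v*w).sum()/w.sum(),cv2.contourArea(k),k))
    return out
E
python3 - <<'E'
from h import *
for n in("top","scene"):
    c=bot.capture(n)
    for u,v,a,k in caps(c): print(n,round(u,1),round(v,1),a,ray(c,u,v,.024).round(4),k.reshape(-1,2).min(0),k.reshape(-1,2).max(0))
    f=c["frame"][:,:,::-1]
    x,y,w,h=(205,140,250,150) if n=="top" else (100,110,280,210)
    im=cv2.resize(f[y:y+h,x:x+w],None,fx=3 if n=="top" else 2.8,fy=3 if n=="top" else 2.8,interpolation=cv2.INTER_CUBIC); cv2.imwrite(f"pics/{n}1.png",im)
E
```

```text
top 432.5 253.1 895.0 [ 0.4273 -0.3058  0.024 ] [413 238] [450 269]
top 250.3 246.9 849.0 [0.4383 0.1924 0.024 ] [233 231] [268 264]
top 411.7 190.6 901.5 [ 0.6002 -0.254   0.024 ] [394 175] [428 208]
top 222.4 164.6 857.0 [0.6692 0.2804 0.024 ] [207 150] [240 182]
```

View pics/top1.png

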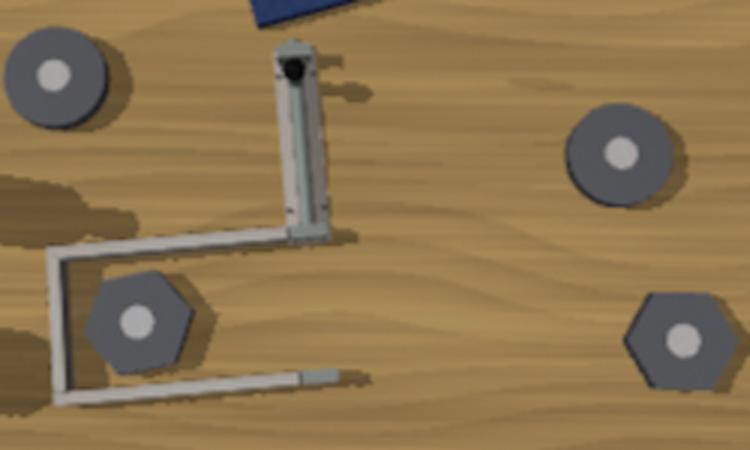

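View pics/scene1.png

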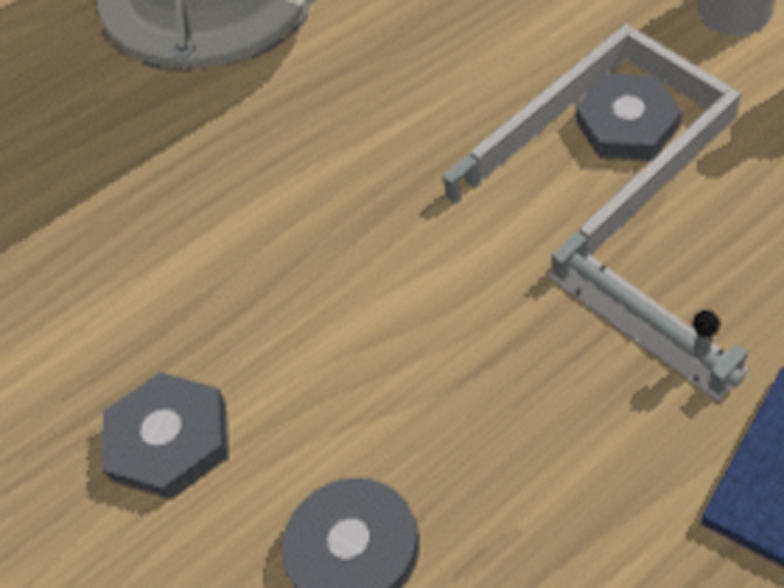

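The crops show the tray's outer end corners in the top view at about (220.7,223.3) and (223.5,275.3). The keeper top is near (311,266), the knob (302.7,163), and hex_b has corners pointing left and right, so a corner faces backward along the push. Next I'll work out the poses.

Run:
```python
from h import *
T=bot.capture("top"); S=bot.capture("scene")
P=lambda u,v:(205+(u-1)/3,140+(v-1)/3); Q=lambda u,v:(100+(u-1)/2.8,110+(v-1)/2.8)
for n,p,q,z in [("endfar",(47,249),(738,95),.036),("endnear",(56,406),(627,27),.036),("wallnear_mouth",(301,385),(470,158),.036),
  ("keeper",(319,378),(462,173),.033),("frontguide",(308,234),(569,255),.033),("knob",(293,69),(707,323),.062),("hexb",(683,340),(161,427),.024),("hexa",(137,322),(628,107),.024),("roundb",(621,153),(348,538),.024)]:
    print(n,ray(T,*P(*p),z)[:2].round(4),ray(S,*Q(*q),z)[:2].round(4))
# knob by black mask, triangulated
pts=[]
for c,(x,y,w,h) in((T,(290,150,25,25)),(S,(335,210,35,30))):
    g=c["frame"][y:y+h,x:x+w].max(2)<40; v,u=np.nonzero(g); pts.append((c,u.mean()+x,v.mean()+y)); print(len(u),pts[-1][1:])
Pm=[np.diag([c["fx"],c["fy"],1])@np.c_[c["R"],c["t"]] for c,_,_ in pts]
X=cv2.triangulatePoints(*Pm,*[np.array([[u-c["cx"]],[v-c["cy"]]]) for c,u,v in pts]); print("knob3d",(X[:3]/X[3]).ravel().round(4))
# wall line fits on top view: bright unsaturated
hsv=cv2.cvtColor(np.ascontiguousarray(T["frame"]),cv2.COLOR_RGB2HSV); m=(hsv[...,1]<45)&(hsv[...,2]>125)
for n,(x0,x1,y0,y1) in dict(far=(232,298,214,226),near=(232,302,264,276),end=(219,232,232,262)).items():
    v,u=np.nonzero(m[y0:y1,x0:x1]); w=np.array([ray(T,a+x0,b+y0,.036)[:2] for a,b in zip(u,v)],np.float32)
    l=cv2.fitLine(w,cv2.DIST_HUBER,0,.01,.01).ravel(); print(n,len(u),l.round(4),np.degrees(np.arctan2(l[1],l[0])).round(2))
for u,v,a,k in caps(T):
    h=[ray(T,*p,.024)[:2].round(3).tolist() for p in cv2.approxPolyDP(k,4,True).reshape(-1,2).astype(float)]; print(round(u),h)
```

```text
endfar [0.5027 0.2749] [0.5079 0.2712]
endnear [0.3622 0.2597] [0.3705 0.2584]
wallnear_mouth [0.3832 0.0411] [0.3937 0.0368]
keeper [0.3895 0.0251] [0.4001 0.0217]
frontguide [0.5195 0.037 ] [0.5322 0.0308]
knob [0.6674 0.0523] [0.6704 0.0523]
hexb [ 0.4274 -0.3055] [ 0.4296 -0.3057]
hexa [0.438  0.1922] [0.4398 0.1923]
roundb [ 0.5999 -0.2538] [ 0.602  -0.2541]
38 (np.float64(302.60526315789474), np.float64(162.71052631578948))
54 (np.float64(351.51851851851853), np.float64(225.24074074074073))
knob3d [0.6685 0.052  0.0588]
far 258 [ 0.0971 -0.9953  0.5115  0.1544] -84.43
near 293 [ 0.0979 -0.9952  0.3799  0.1441] -84.38
end 116 [0.9955 0.0946 0.4376 0.2639] 5.43
432 [[0.468, -0.276], [0.43, -0.253], [0.387, -0.273], [0.385, -0.33], [0.423, -0.353], [0.466, -0.333]]
250 [[0.482, 0.173], [0.465, 0.23], [0.427, 0.239], [0.392, 0.208], [0.409, 0.154], [0.452, 0.144]]
412 [[0.645, -0.242], [0.621, -0.21], [0.584, -0.204], [0.556, -0.226], [0.551, -0.262], [0.582, -0.299], [0.614, -0.3]]
222 [[0.712, 0.292], [0.691, 0.32], [0.656, 0.323], [0.624, 0.299], [0.619, 0.262], [0.645, 0.232], [0.677, 0.231], [0.703, 0.246]]
```

```bash
cat >> h.py <<'E'
from scipy.spatial.transform import Rotation as Ro
EX=np.array([.9952,.0975]); EY=np.array([-.0975,.9952]); O=np.array([.4572,.0313])   # tray frame
tray=lambda p:np.array([(np.array(p[:2])-O)@EX,(np.array(p[:2])-O)@EY])*1000
world=lambda x,y:O+x*EX/1000+y*EY/1000
def plan(xy,z,yaw):
    """units of a row for TCP at xy,z, tool down, tool-x heading yaw (deg)"""
    s=bot.read_state(); R=Ro.from_quat(s["tcp_rot"]); c,n=np.cos(np.radians(yaw)),np.sin(np.radians(yaw))
    G=Ro.from_matrix(np.array([[c,n,0],[n,-c,0],[0,0,-1.]]))
    print("shift",(R.inv().apply(np.r_[xy,z]-s["ee_pos"])/.1).round(3),"turn",((R.inv()*G).as_rotvec()/(np.pi/2)).round(3))
def st():
    s=bot.read_state(); x=Ro.from_quat(s["tcp_rot"]).as_matrix()[:,0]
    print("t",round(s["time"],2),"tcp",np.round(s["ee_pos"],4),"tray",tray(s["ee_pos"]).round(1),"yaw",np.degrees(np.arctan2(x[1],x[0])).round(1)%360,"F",np.round(s["force"],1),"g",round(s["grip_width"],3))
E
python3 -c "
from h import *
st();print(tray([.4285,-.3056]),world(0,0));plan([.4264,-.3656],.1,268)"
```

```text
t 0.3 tcp [ 0.1926 -0.515   0.231 ] tray [-316.6 -517.9] yaw 200.5 F [ 1.   0.1 -0. ] g 0.996
[ -61.40999 -332.48463] [0.4572 0.0313]
shift [-2.713  0.58   1.31 ] turn [ 0.    0.   -0.75]
```

```bash
python3 -m jog '[[0.7,[-0.5,0.1,0.2],[0,0,-0.1]],[0.7,[-0.99,0.2,0.5],[0,0,-0.2]],[0.7,[-0.99,0.2,0.5],[0,0,-0.4]],[0.7,[-0.99,0.2,0.5],[0,0,-0.5]],[0.7,[-0.99,0.2,0.5],[0,0,-0.6]],[0.7,[-0.99,0.2,0.5],[0,0,-0.7]],[0.7,[-0.99,0.2,0.5],[0,0,-0.75]],[0.7,[-0.99,0.2,0.5],[0,0,-0.75]]]'
python3 -c "
from h import *
st();plan([.4264,-.3656],.06,268)"
```

```text
time: 1.3
ee_pos: [0.2784, -0.4617, 0.1812]
tcp_rot: [-0.694, 0.72, 0.0, 0.0]
force: [0.4, -0.1, 0.5]
grip_width: 0.7
t 1.3 tcp [ 0.2784 -0.4617  0.1812] tray [-226.1 -473.2] yaw 267.9 F [ 0.4 -0.1  0.5] g 0.7
shift [-1.013 -1.445  1.212] turn [ 0.     0.    -0.001]
```

```bash
python3 -m jog '[[0.7,[-0.4,-0.5,0.3],[0,0,0]],[0.7,[-0.8,-0.98,0.7],[0,0,0]],[0.7,[-0.8,-0.98,0.8],[0,0,0]],[0.7,[-0.8,-0.98,0.8],[0,0,0]]]'
python3 -c "
from h import *
st();plan([.4264,-.3656],.01,268)"
```

```text
time: 1.8
ee_pos: [0.379, -0.3838, 0.0996]
tcp_rot: [-0.695, 0.719, 0.002, -0.0]
force: [0.5, 0.3, -0.1]
grip_width: 0.702
t 1.8 tcp [ 0.379  -0.3838  0.0996] tray [-118.3 -405.5] yaw 268.0 F [ 0.5  0.3 -0.1] g 0.702
shift [-0.197 -0.47   0.895] turn [ 0.002  0.001 -0.   ]
```

```bash
python3 -m jog '[[0.7,[-0.1,-0.47,0.2],[0,0,0]],[0.7,[-0.18,-0.47,0.4],[0,0,0]],[0.7,[-0.18,-0.47,0.7],[0,0,0]],[0.7,[-0.18,-0.47,0.85],[0,0,0]],[0.7,[-0.18,-0.47,0.9],[0,0,0]],[0.7,[-0.18,-0.47,0.9],[0,0,0]]]'
python3 -c "
from h import *
st()
c=bot.capture('top'); cv2.imwrite('pics/top2.png',cv2.resize(c['frame'][140:320,380:620,::-1],None,fx=3,fy=3))
c=bot.capture('wrist'); cv2.imwrite('pics/wrist2.png',c['frame'][:,:,::-1])"
```

```text
time: 2.55
ee_pos: [0.4269, -0.3695, 0.012]
tcp_rot: [-0.694, 0.72, -0.001, 0.0]
force: [0.9, -0.5, -0.2]
grip_width: 0.7
t 2.55 tcp [ 0.4269 -0.3695  0.012 ] tray [ -69.2 -395.9] yaw 268.0 F [ 0.9 -0.5 -0.2] g 0.7
```

View pics/wrist2.png

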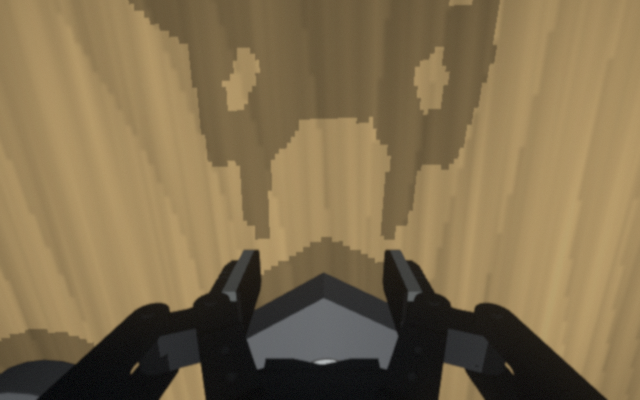

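The hex corner is centred between the fingers (tip at (323,275), pads at 250 and 395). Pushing now.

```bash
python3 -m jog '[[0.7,[-0.08,0,0],[0,0,0]],[0.7,[-0.15,0,0],[0,0,0]],[0.7,[-0.22,0,0],[0,0,0]],[0.7,[-0.3,-0.01,0],[0,0,0]],[0.7,[-0.4,-0.02,0],[0,0,0]],[0.7,[-0.5,-0.03,0],[0,0,0]],[0.7,[-0.6,-0.04,0],[0,0,0]],[0.7,[-0.7,-0.05,0],[0,0,0]],[0.7,[-0.8,-0.06,0],[0,0,0]],[0.7,[-0.9,-0.07,0],[0,0,0]],[0.7,[-0.97,-0.08,0],[0,0,0]]]'
cat > look.py <<'E'
from h import *
import sys
st(); c=bot.capture("scene")
g=cv2.cvtColor(np.ascontiguousarray(c["frame"]),cv2.COLOR_RGB2HSV)
m=((g[...,1]<40)&(g[...,2]>105)).astype(np.uint8)   # caps: small bright discs on dark plates
dark=cv2.dilate(((g[...,1]<70)&(g[...,2]<105)).astype(np.uint8),np.ones((3,3)))
for k in cv2.findContours(m,cv2.RETR_EXTERNAL,cv2.CHAIN_APPROX_NONE)[0]:
    a=cv2.contourArea(k)
    if not 30<a<260: continue
    (u,v),d,_=cv2.minAreaRect(k); ring=cv2.dilate(cv2.drawContours(np.zeros_like(m),[k],-1,1,-1),np.ones((5,5)))-m
    if max(d)<2.2*min(d) and dark[ring==1].mean()>.8: p=ray(c,u,v,.024); print("cap",round(u),round(v),a,p[:2].round(4),"tray",tray(p).round(1))
if len(sys.argv)>1: cv2.imwrite(f"pics/{sys.argv[1]}.png",cv2.resize(c["frame"][100:340,100:400,::-1],None,fx=2.4,fy=2.4))
E
python3 look.py
```

```text
time: 4.03
ee_pos: [0.4381, -0.2716, 0.0114]
tcp_rot: [-0.695, 0.719, -0.0, -0.0]
force: [-0.6, -3.6, 1.5]
grip_width: 0.704
t 4.03 tcp [ 0.4381 -0.2716  0.0114] tray [ -48.5 -299.6] yaw 268.0 F [-0.6 -3.6  1.5] g 0.704
```

```bash
sed -i 's/<70)&(g\[...,2\]<105)/<90)\&(g[...,2]<110)/; s/g\[...,1\]<40)&(g\[...,2\]>105/g[...,1]<45)\&(g[...,2]>125/' look.py; python3 look.py push1; python3 -c "
from h import *
c=bot.capture('scene');g=cv2.cvtColor(c['frame'],cv2.COLOR_RGB2HSV);print(g[302,216:234].tolist())"
```

```text
t 4.08 tcp [ 0.4382 -0.2709  0.0112] tray [ -48.4 -298.9] yaw 268.0 F [ 0.7 -0.5  0.9] g 0.698
cap 224 302 162.0 [ 0.6025 -0.2543] tray [ 116.7 -298.4]
cap 191 244 127.5 [ 0.4423 -0.2274] tray [ -40.1 -256. ]
cap 324 148 72.0 [0.4403 0.1921] tray [ -1.2 161.7]
cap 120 59 139.5 [-0.2747 -0.0161] tray [-733.    24.2]
[[114, 10, 124], [150, 3, 173], [173, 5, 190], [170, 4, 192], [160, 4, 191], [170, 4, 195], [0, 3, 192], [173, 5, 192], [170, 4, 190], [173, 5, 188], [173, 5, 189], [162, 7, 192], [173, 5, 192], [162, 7, 191], [0, 3, 188], [150, 5, 166], [105, 15, 104], [107, 17, 107]]
```

View pics/push1.png

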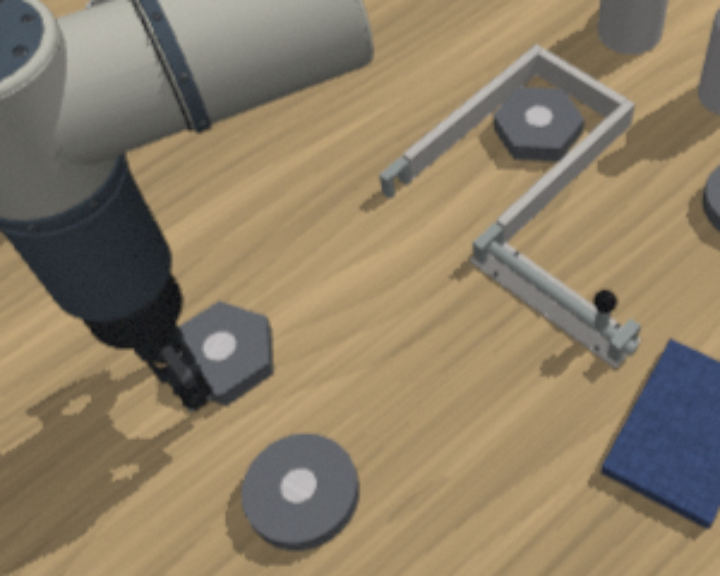

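The scene view shows hex_b at about (191,244), nested in the fingers and moving straight. Measured TCP-to-plate distance is 43.5 mm against 44.4 expected.

```bash
python3 -m jog '[[0.7,[-0.05,-0.01,0],[0,0,0]],[0.7,[-0.15,-0.02,0],[0,0,-0.005]],[0.7,[-0.25,-0.04,0],[0,0,-0.01]],[0.7,[-0.35,-0.055,0],[0,0,-0.015]],[0.7,[-0.45,-0.07,0],[0,0,-0.02]],[0.7,[-0.55,-0.085,0],[0,0,-0.025]],[0.7,[-0.65,-0.1,0],[0,0,-0.03]],[0.7,[-0.75,-0.115,0],[0,0,-0.035]],[0.7,[-0.85,-0.13,0],[0,0,-0.04]],[0.7,[-0.95,-0.145,0],[0,0,-0.04]]]'
python3 look.py; python3 -c "
from h import *
plan(world(0,-125),.011,275.6)"
```

```text
time: 5.42
ee_pos: [0.4559, -0.1771, 0.0113]
tcp_rot: [0.717, -0.697, -0.0, 0.0]
force: [0.8, -2.7, -2.2]
grip_width: 0.701
t 5.42 tcp [ 0.4559 -0.1771  0.0113] tray [ -21.6 -207.3] yaw 271.6 F [ 0.8 -2.7 -2.2] g 0.701
cap 224 302 164.0 [ 0.6018 -0.255 ] tray [ 116. -299.]
cap 229 223 96.0 [ 0.4561 -0.1326] tray [ -17.1 -163. ]
cap 324 148 73.0 [0.4403 0.1921] tray [ -1.2 161.7]
shift [-0.828 -0.155  0.004] turn [-0.     0.    -0.044]
```

```bash
python3 -m jog '[[0.7,[-0.05,-0.01,0],[0,0,0]],[0.7,[-0.15,-0.03,0],[0,0,-0.005]],[0.7,[-0.25,-0.05,0],[0,0,-0.01]],[0.7,[-0.35,-0.07,0],[0,0,-0.015]],[0.7,[-0.45,-0.09,0],[0,0,-0.02]],[0.7,[-0.55,-0.11,0],[0,0,-0.03]],[0.7,[-0.65,-0.13,0],[0,0,-0.035]],[0.7,[-0.75,-0.15,0],[0,0,-0.04]],[0.7,[-0.83,-0.16,0],[0,0,-0.044]],[0.7,[-0.83,-0.16,0],[0,0,-0.044]]]'
python3 look.py; python3 -c "
from h import *
plan(world(0,-30),.011,275.6);plan(world(0,26),.011,275.6)"
```

```text
time: 6.72
ee_pos: [0.4697, -0.0934, 0.0112]
tcp_rot: [0.741, -0.672, -0.0, -0.0]
force: [0.3, -0.4, 0.1]
grip_width: 0.703
t 6.72 tcp [ 0.4697 -0.0934  0.0112] tray [   0.3 -125.3] yaw 275.6 F [ 0.3 -0.4  0.1] g 0.703
cap 224 302 165.0 [ 0.6018 -0.255 ] tray [ 116. -299.]
cap 262 204 39.5 [ 0.466  -0.0421] tray [  1.7 -73.9]
cap 324 148 75.0 [0.4403 0.1921] tray [ -1.2 161.7]
shift [-0.956  0.002  0.003] turn [-0.  0. -0.]
shift [-1.516  0.003  0.003] turn [-0.  0. -0.]
```

```bash
python3 -m jog '[[0.7,[-0.05,0,0],[0,0,0]],[0.7,[-0.15,0,0],[0,0,0]],[0.7,[-0.25,0,0],[0,0,0]],[0.7,[-0.35,0,0],[0,0,0]],[0.7,[-0.45,0,0],[0,0,0]],[0.7,[-0.55,0,0],[0,0,0]],[0.7,[-0.65,0,0],[0,0,0]],[0.7,[-0.75,0,0],[0,0,0]],[0.7,[-0.85,0,0],[0,0,0]],[0.7,[-0.95,0,0],[0,0,0]],[0.7,[-0.95,0,0],[0,0,0]]]'
python3 look.py; python3 -c "
from h import *
c=bot.capture('top'); cv2.imwrite('pics/top3.png',cv2.resize(c['frame'][140:320,200:440,::-1],None,fx=3,fy=3,interpolation=cv2.INTER_CUBIC))"
```

```text
time: 8.15
ee_pos: [0.4605, 0.0012, 0.0114]
tcp_rot: [0.741, -0.672, -0.0, -0.0]
force: [-0.5, -0.2, 0.4]
grip_width: 0.696
t 8.15 tcp [0.4605 0.0012 0.0114] tray [  0.4 -30.3] yaw 275.6 F [-0.5 -0.2  0.4] g 0.696
cap 224 302 165.0 [ 0.6018 -0.255 ] tray [ 116. -299.]
cap 324 148 76.0 [0.4403 0.1921] tray [ -1.2 161.7]
```

View pics/top3.png

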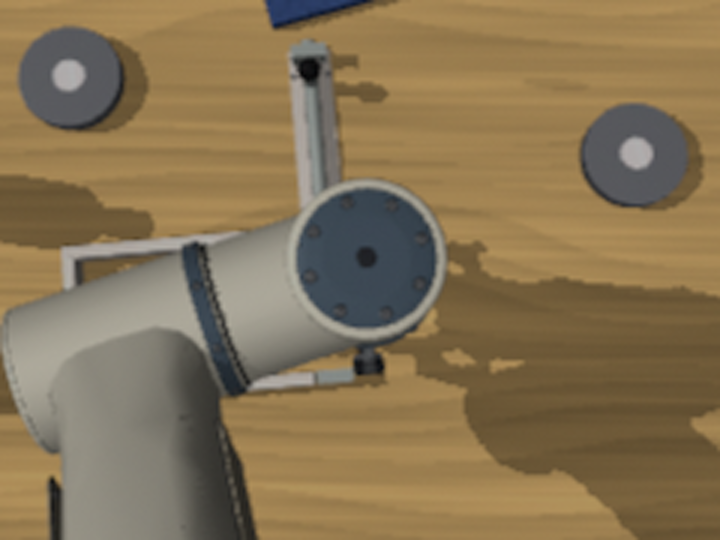

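```bash
python3 -c "
from h import *
c=bot.capture('top')
for z in(.036,.06,.09): print(z,tray(ray(c,322.7,264.5,z)).round(1))
c=bot.capture('scene'); cv2.imwrite('pics/push4.png',cv2.resize(c['frame'][110:270,190:390,::-1],None,fx=3.5,fy=3.5,interpolation=cv2.INTER_CUBIC))"
```

```text
0.036 [-67.5 -31.2]
0.06 [-67.5 -30.9]
0.09 [-67.4 -30.6]
```

View pics/push4.png

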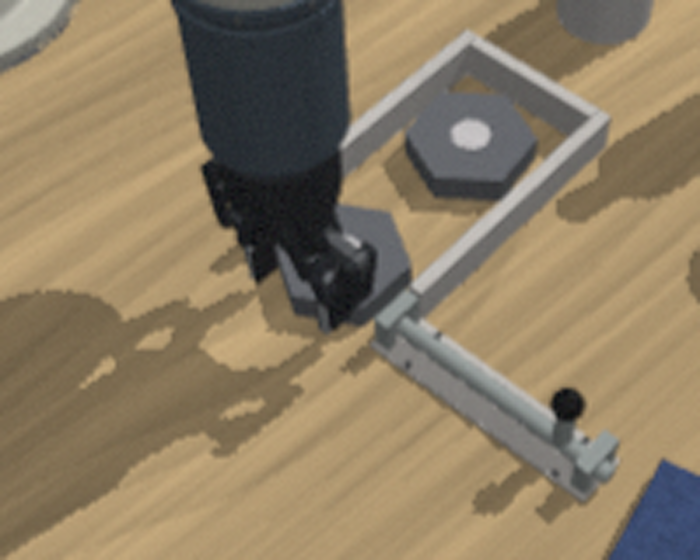

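```bash
python3 -c "
from h import *
c=bot.capture('scene')
for z in(.02,.03,.04,.05,.06,.07,.08): print(z,tray(ray(c,296.6,185,z)).round(1),tray(ray(c,190+325/3.5,110+328/3.5,z)).round(1))"
```

```text
0.02 [24.8 24.2] [ 37.8 -39.6]
0.03 [30.1 18.8] [ 43.  -44.2]
0.04 [35.4 13.4] [ 48.1 -48.8]
0.05 [40.7  8. ] [ 53.3 -53.4]
0.06 [46.   2.6] [ 58.4 -58. ]
0.07 [51.3 -2.8] [ 63.5 -62.6]
0.08 [56.6 -8.2] [ 68.7 -67.2]
```

The splayed knuckles (tray x ≈ ±67) are about 0.1 m high by two-view geometry, so they clear the 36 mm walls. Continuing in.

```bash
python3 -m jog '[[0.7,[-0.05,0,0],[0,0,0]],[0.7,[-0.15,0,0],[0,0,0]],[0.7,[-0.25,0,0],[0,0,0]],[0.7,[-0.35,0,0],[0,0,0]],[0.7,[-0.42,0,0],[0,0,0]],[0.7,[-0.46,0,0],[0,0,0]]]'
python3 look.py
python3 -m jog '[[0.7,[-0.03,0,0],[0,0,0]],[0.7,[-0.06,0,0],[0,0,0]],[0.7,[-0.09,0,0],[0,0,0]],[0.7,[-0.12,0,0],[0,0,0]],[0.7,[-0.12,0,0],[0,0,0]]]'
python3 look.py push5
```

```text
time: 9.15
ee_pos: [0.4558, 0.0465, 0.0113]
tcp_rot: [0.741, -0.672, -0.0, 0.0]
force: [1.1, -3.5, 0.8]
grip_width: 0.702
t 9.15 tcp [0.4558 0.0465 0.0113] tray [ 0.1 15.3] yaw 275.6 F [ 1.1 -3.5  0.8] g 0.702
cap 224 302 164.0 [ 0.6018 -0.255 ] tray [ 116. -299.]
cap 324 148 75.0 [0.4403 0.1921] tray [ -1.2 161.7]
cap 155 72 247.5 [-0.1439  0.0314] tray [-598.2   58.7]
time: 9.82
ee_pos: [0.4545, 0.0575, 0.0112]
tcp_rot: [0.741, -0.672, 0.0, 0.0]
force: [-0.1, -5.2, 0.6]
grip_width: 0.697
t 9.82 tcp [0.4545 0.0575 0.0112] tray [-0.1 26.4] yaw 275.6 F [-0.1 -5.2  0.6] g 0.697
cap 224 302 164.0 [ 0.6018 -0.255 ] tray [ 116. -299.]
cap 326 146 75.0 [0.4379 0.2001] tray [ -2.8 169.9]
```

View pics/push5.png

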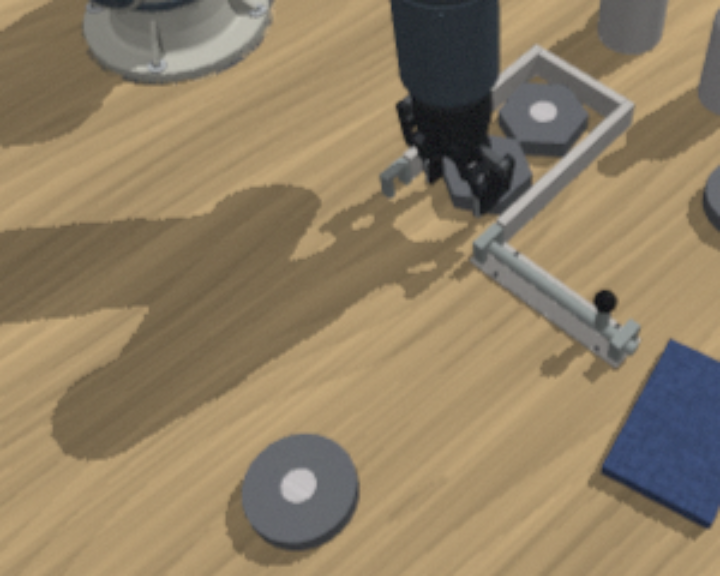

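```bash
python3 -m jog '[[0.7,[0.1,0,0],[0,0,0]],[0.7,[0.3,0,0],[0,0,0]],[0.7,[0.45,0,0],[0,0,0]],[0.7,[0.5,0,-0.3],[0,0,0]],[0.7,[0.5,0,-0.7],[0,0,0]],[0.7,[0.5,-0.4,-0.98],[0,0,0]],[0.7,[0.5,-0.98,-0.98],[0,0,0]],[0.7,[0.5,-0.98,-0.98],[0,0,0]],[0.7,[0.5,-0.98,-0.98],[0,0,0]]]'
python3 look.py push6; python3 -c "
from h import *
k=[.6690,.0522]; print(tray(k)); plan(k,.12,275.6); plan(k,.043,275.6)"
```

```text
time: 11.0
ee_pos: [0.5568, 0.0173, 0.1086]
tcp_rot: [0.74, -0.672, -0.001, 0.0]
force: [-0.1, -0.0, 0.7]
grip_width: 0.701
t 11.0 tcp [0.5568 0.0173 0.1086] tray [ 97.7 -23.6] yaw 275.5 F [-0.1 -0.   0.7] g 0.701
cap 329 146 37.0 [0.4443 0.2069] tray [  4.3 176. ]
[2.1282111e+02 1.4918000e-01]
shift [-0.239 -1.154 -0.111] turn [ 0.     0.    -0.001]
shift [-0.238 -1.154  0.659] turn [ 0.     0.    -0.001]
```

View pics/push6.png

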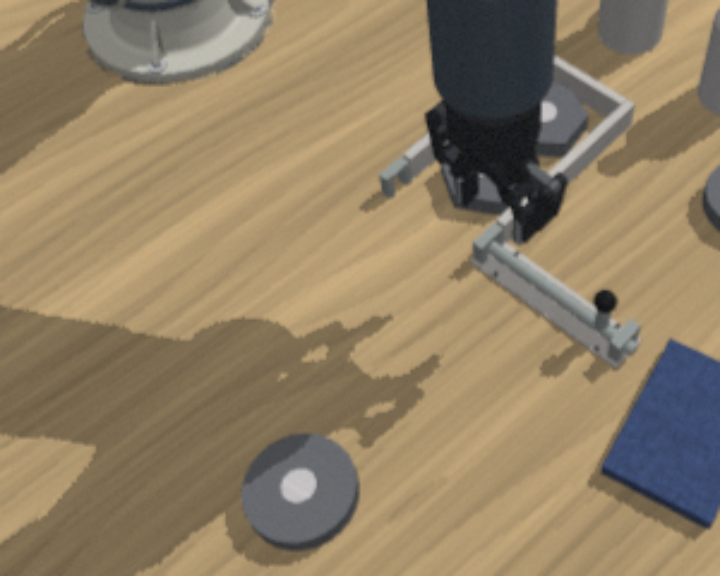

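```bash
python3 -m jog '[[0.9,[-0.1,-0.5,-0.1],[0,0,0]],[0.9,[-0.24,-0.98,-0.1],[0,0,0]],[0.9,[-0.24,-0.98,-0.1],[0,0,0]],[0.9,[-0.24,-0.98,-0.1],[0,0,0]],[0.9,[-0.24,-0.98,-0.1],[0,0,0]]]'
python3 look.py; python3 -c "
from h import *
k=[.6690,.0522]; plan(k,.043,275.6)
c=bot.capture('top')
for u,v,a,_ in caps(c): print('top',round(u),round(v),a,tray(ray(c,u,v,.024)).round(1))"
```

```text
time: 11.68
ee_pos: [0.6515, 0.0507, 0.1201]
tcp_rot: [0.741, -0.672, 0.0, -0.0]
force: [0.7, -1.4, -0.0]
grip_width: 0.898
t 11.68 tcp [0.6515 0.0507 0.1201] tray [195.2   0.4] yaw 275.6 F [ 0.7 -1.4 -0. ] g 0.898
cap 224 302 124.5 [ 0.6025 -0.2543] tray [ 116.7 -298.4]
shift [ 0.002 -0.174  0.772] turn [-0.     0.    -0.001]
```

```bash
python3 -m jog '[[0.9,[0,-0.17,0.1],[0,0,0]],[0.9,[0,-0.17,0.3],[0,0,0]],[0.9,[0,-0.17,0.55],[0,0,0]],[0.9,[0,-0.17,0.75],[0,0,0]],[0.9,[0,-0.17,0.77],[0,0,0]],[0.9,[0,-0.17,0.77],[0,0,0]],[0.15,[0,-0.17,0.77],[0,0,0]],[0.15,[0,-0.17,0.77],[0,0,0]],[0.15,[0,-0.17,0.77],[0,0,0]],[0.15,[0,-0.17,0.77],[0,0,0]],[0.15,[0,-0.17,0.77],[0,0,0]],[0.15,[0,-0.17,0.77],[0,0,0]]]' 30
python3 -c "
from h import *
st()"
```

```text
time: 13.28
ee_pos: [0.6679, 0.0525, 0.0426]
tcp_rot: [0.741, -0.672, -0.001, 0.001]
force: [-5.6, -0.0, 4.3]
grip_width: 0.233
t 13.28 tcp [0.6679 0.0525 0.0426] tray [211.8   0.5] yaw 275.6 F [-5.6 -0.   4.3] g 0.233
```

Opening of 0.233 (about 20 mm) shows the ball is held. Drawing the bolt toward −x (+tool y).

```bash
python3 -m jog '[[0.15,[0,0.08,0],[0,0,0]],[0.15,[0,0.18,0],[0,0,0]],[0.15,[0,0.28,0],[0,0,0]],[0.15,[0,0.38,0],[0,0,0]],[0.15,[0,0.48,0],[0,0,0]],[0.15,[0,0.58,0],[0,0,0]],[0.15,[0,0.68,0],[0,0,0]],[0.15,[0,0.78,0],[0,0,0]],[0.15,[0,0.88,0],[0,0,0]],[0.15,[0,0.98,0],[0,0,0]],[0.15,[0,0.98,0],[0,0,0]]]'
python3 look.py
```

```text
time: 14.65
ee_pos: [0.5701, 0.0428, 0.0425]
tcp_rot: [0.741, -0.672, -0.001, 0.001]
force: [-0.7, -1.9, 8.2]
grip_width: 0.231
t 14.65 tcp [0.5701 0.0428 0.0425] tray [113.5   0.5] yaw 275.6 F [-0.7 -1.9  8.2] g 0.231
cap 224 302 160.5 [ 0.6033 -0.2542] tray [ 117.5 -298.4]
```

```bash
python3 -m jog '[[0.15,[0,0.08,0],[0,0,0]],[0.15,[0,0.16,0],[0,0,0]],[0.15,[0,0.24,0],[0,0,0]],[0.15,[0,0.28,0],[0,0,0]],[0.15,[0,0.29,0],[0,0,0]],[0.15,[0,0.3,0],[0,0,0]]]'; python3 -c "
from h import *
st()"
python3 -m jog '[[0.15,[0,0.01,0],[0,0,0]],[0.15,[0,0.02,0],[0,0,0]],[0.15,[0,0.02,0],[0,0,0]]]'; python3 -c "
from h import *
st()"
```

```text
time: 15.45
ee_pos: [0.5416, 0.0401, 0.0426]
tcp_rot: [0.741, -0.672, 0.0, 0.0]
force: [2.5, -4.0, 5.5]
grip_width: 0.233
t 15.45 tcp [0.5416 0.0401 0.0426] tray [84.9  0.5] yaw 275.6 F [ 2.5 -4.   5.5] g 0.233
time: 15.82
ee_pos: [0.5404, 0.0399, 0.0426]
tcp_rot: [0.741, -0.672, 0.001, -0.0]
force: [4.5, -3.3, 3.3]
grip_width: 0.234
t 15.82 tcp [0.5404 0.0399 0.0426] tray [83.7  0.5] yaw 275.6 F [ 4.5 -3.3  3.3] g 0.234
```

```bash
python3 -m jog '[[0.15,[0,0.02,0],[0,0,0]],[0.15,[0,0.03,0],[0,0,0]],[0.15,[0,0.03,0],[0,0,0]]]'; python3 -c "
from h import *
st()"
```

```text
time: 16.2
ee_pos: [0.5404, 0.04, 0.0428]
tcp_rot: [0.741, -0.672, 0.002, -0.003]
force: [13.6, -4.2, -3.5]
grip_width: 0.234
t 16.2 tcp [0.5404 0.04   0.0428] tray [83.6  0.6] yaw 275.6 F [13.6 -4.2 -3.5] g 0.234
```

The bolt stalls at tray x 83.6 (128.2 mm of travel) with force rising to 13.6 N, which means the end stop. Releasing and lifting clear.

```bash
python3 -m jog '[[0.5,[0,0,0],[0,0,0]],[0.7,[0,0,0],[0,0,0]],[0.8,[0,0,0],[0,0,0]],[0.8,[0,0,0],[0,0,0]],[0.8,[0,0,-0.3],[0,0,0]],[0.8,[0,0,-0.9],[0,0,0]],[0.8,[0.4,0,-0.98],[0,0,0]],[0.8,[0.98,-0.5,-0.98],[0,0,0]],[0.8,[0.98,-0.98,-0.98],[0,0,0]],[0.8,[0.98,-0.98,-0.98],[0,0,0]],[0.8,[0.98,-0.98,-0.98],[0,0,0]]]'
python3 -m jog '[[0.8,[0.6,0,-0.5],[0,0,0]],[0.8,[0.98,0,-0.5],[0,0,0]],[0.8,[0.98,0,-0.5],[0,0,0]],[0.8,[0.98,0,-0.5],[0,0,0]]]'
python3 look.py; python3 -c "
from h import *
c=bot.capture('top')
for u,v,a,_ in caps(c): print('top',round(u),round(v),a,tray(ray(c,u,v,.024)).round(1))
s=bot.capture('scene')
im=lambda c,x,y,w,h:cv2.resize(c['frame'][y:y+h,x:x+w,::-1],(390,300),interpolation=cv2.INTER_CUBIC)
cv2.imwrite('pics/fin.png',np.hstack([im(c,210,165,130,100+15),im(s,240,110,130,115)]))
for q,(x,y,w,h) in((c,(270,150,60,130)),(s,(240,130,135,130))):
    g=q['frame'][y:y+h,x:x+w].max(2)<38; n,l,stt,ce=cv2.connectedComponentsWithStats(g.astype(np.uint8))
    for i in range(1,n):
        if 15<stt[i,4]<100: print('dark',stt[i,4],ce[i]+[x,y],tray(ray(q,*(ce[i]+[x,y]),.062)).round(1))"
```

```text
time: 17.58
ee_pos: [0.6435, -0.0482, 0.1395]
tcp_rot: [0.74, -0.672, -0.001, 0.001]
force: [0.1, 0.2, 0.5]
grip_width: 0.801
time: 18.08
ee_pos: [0.6526, -0.1452, 0.1908]
tcp_rot: [0.741, -0.672, -0.0, -0.0]
force: [0.1, 0.4, -0.4]
grip_width: 0.803
t 18.07 tcp [ 0.6526 -0.1452  0.1908] tray [ 177.3 -194.7] yaw 275.6 F [ 0.1  0.4 -0.4] g 0.803
cap 299 196 43.0 [0.5127 0.0374] tray [55.8  0.7]
cap 124 62 162.0 [-0.2527 -0.0139] tray [-710.9   24.3]
top 412 191 895.5 [ 114.4 -297.9]
dark 45 [308.13333333 194.75555556] [86.4 -1.9]
```

View pics/fin.png

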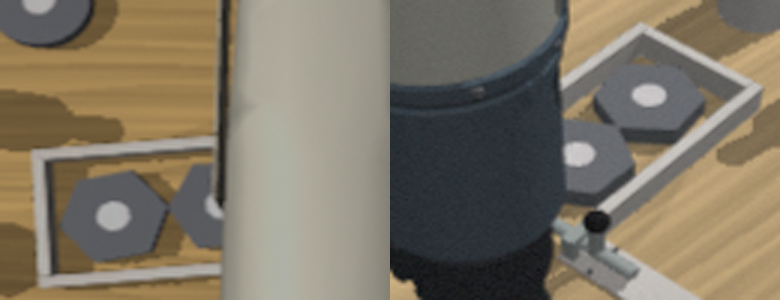

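```bash
python3 -m jog '[[0.8,[0.6,0.2,-0.2],[0,0,0]],[0.8,[0.98,0.6,-0.4],[0,0,0]],[0.8,[0.98,0.98,-0.4],[0,0,0]],[0.8,[0.98,0.98,-0.4],[0,0,0]],[0.8,[0.98,0.98,-0.4],[0,0,0]]]'
python3 -m jog '[[0.8,[0.5,0.5,0],[0,0,0]],[0.8,[0.9,0.98,0],[0,0,0]],[0.8,[0.9,0.98,0],[0,0,0]],[0.8,[0.9,0.98,0],[0,0,0]],[0.8,[0.9,0.98,0],[0,0,0]]]'
python3 look.py; python3 -c "
from h import *
c=bot.capture('top')
for u,v,a,k in caps(c): print('top',round(u),round(v),a,ray(c,u,v,.024).round(4),tray(ray(c,u,v,.024)).round(1),'min y',min(tray(ray(c,*p,.024))[1] for p in k.reshape(-1,2).astype(float)).round(1))
s=bot.capture('scene')
im=lambda c,x,y,w,h:cv2.resize(c['frame'][y:y+h,x:x+w,::-1],(390,345),interpolation=cv2.INTER_CUBIC)
cv2.imwrite('pics/fin2.png',np.hstack([im(c,210,165,130,115),im(s,240,110,130,115)]))"
```

```text
time: 18.85
ee_pos: [0.5656, -0.252, 0.2303]
tcp_rot: [0.741, -0.672, -0.0, -0.0]
force: [0.3, -0.4, -0.1]
grip_width: 0.796
time: 19.48
ee_pos: [0.4778, -0.3508, 0.2298]
tcp_rot: [0.741, -0.671, -0.0, -0.0]
force: [0.6, -0.3, 0.1]
grip_width: 0.798
t 19.48 tcp [ 0.4778 -0.3508  0.2298] tray [ -16.8 -382.3] yaw 275.7 F [ 0.6 -0.3  0.1] g 0.798
cap 224 302 155.5 [ 0.6025 -0.2543] tray [ 116.7 -298.4]
cap 413 180 86.0 [0.6705 0.2813] tray [236.6 228. ]
cap 302 168 81.0 [0.452  0.1016] tray [ 1.7 70.4]
cap 326 146 71.0 [0.4379 0.2001] tray [ -2.8 169.9]
top 265 245 1735.5 [0.4437 0.1514 0.024 ] [ -1.7 120.8] min y 19.9
top 222 165 853.5 [0.6692 0.2804 0.024 ] [235.2 227.2] min y 177.2
top 412 191 1069.5 [ 0.6001 -0.254   0.024 ] [ 114.4 -297.9] min y -416.9
```

View pics/fin2.png

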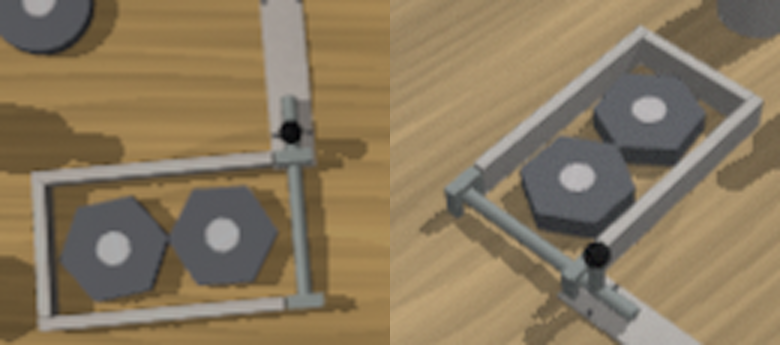

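Both hexes are in the lane, with hex_b's rear edge at y ≈ 20 mm. The rod spans the mouth into the keeper, and the round plates haven't moved.

```bash
python3 -c "
from rig import bot
print(bot.job_done())"
```

```text
the job is handed in; nothing more can be done
None
```

The twin hexagonal plate is in the tray behind the first, and the bolt is shot across the mouth into its keeper. I handed the job in at about 19.5 s of the allowed 51 s; no verdict was reported.

- **Plates:** the tray held a hexagonal plate, so I slid hex_b in, cradled between the part-open fingers and never lifted. Its centre ended at tray (2, 70) mm and its rear edge at y ≈ 20 mm, against the 7 mm required. The last push moved hex_a about 8 mm deeper, to y ≈ 170 mm.
- **Bolt:** I gripped the knob and drew it 128.2 mm, from tray x 211.8 to 83.6 mm. It then stopped, with the force rising to about 14 N. The last picture shows the rod spanning the mouth into the keeper.
- **Other objects:** the two round plates measure where they started, to within about 1 mm. I did not measure the mug, flask or notebook again, but the arm never worked near them.
- **Disagreement between checks:** the scene and top cameras differed by about 2 mm in most positions, and up to about 13 mm on some tray points picked by eye. The tray position I used came from the top view. One scene reading of hex_b, with its cap half hidden, was off by about 7 mm, so I did not use it.

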